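# Hold a spring clip open around the edge of a recipe card

### The job

Pick up the white spring clip by its two handles, squeeze it wide open and bring the gaping jaws around the free upright edge of the recipe card, about half-way up, one jaw on each side with the lips 1 to 2 cm past the edge and not touching the card, so that I can slip a second card in beside it. Finish while holding the clip there, still squeezed open: do not let go or let it close. Leave the other things on the worktop where they stand.

Things in the scene. Friction and masses are not known exactly. Their poses are not given: they have to be found in the camera images.
- clip: White plastic spring clip (like a large clothes peg), lying on its side: 36 mm high, about 97 mm long, two halves on an upright pin. Origin: on the pin's axis at the underside; z up. The frame belongs to the left half, which turns by half the opening angle, so take the clip's direction from the four points below (middle of handles to middle of lips). About 65 g.
- clip_jaw (a joint): Opening angle between the halves, rad: 0 closed (lips meet), 0.6 wide open at a hard stop: lips about 26 mm apart, outer faces of the handles parallel and 26 mm apart. A spring closes it: squeezing at the handle points takes about 3 N to begin and 8 N to reach the stop; a grip of 20 to 30 N holds it firmly against the stop.
- handle_left (a point): Outer face of the left handle (left when looking from handles to jaws), half-way up, 42 mm from the pin, where a finger squeezes; the handle goes on 12 mm behind it. Closed, the two handle points are about 49 mm apart and the handles splay to 59 mm over their ends; wide open they are 26 mm apart, and the middle of the lips is 81 mm ahead of the middle of the handle points.
- handle_right (a point): The same point on the right handle.
- lip_left (a point): Inner face of the left jaw's lip, half-way up the clip, 43 mm from the pin; the lip ends 3 mm further on. Behind the lips the jaws are hollow: an edge may come up to 32 mm in past the lip points.
- lip_right (a point): The same point on the right jaw.
- card_stand: Fixed wooden card holder: foot 125x60x22 mm and, at its +x end, a post 20x34 mm, 157 mm high, clasping the rear edge of a stiff white card, 3 mm thick, upright on the foot in the frame's x-z plane. Origin: on the worktop under the card, 60 mm from its free upright edge; x points from the free edge into the card, z up. The foot reaches 50 mm from the origin to -x: the edge overhangs it by 10 mm.
- card_edge (a point): Middle of the card's free upright edge, 90 mm above the worktop; the edge runs from 22 to 152 mm above the worktop. Axes as the holder's: x goes from the edge into the card, y is across its 3 mm thickness, z up.
- capsule_machine: Black coffee machine, fixed, 275x158 mm, 234 mm high, at the back between the clip and the card holder; a white kettle and a toaster, up to 245 mm high, stand to the right of it, their fronts about 0.6 m ahead of the robot: carry the clip in front of them or above them. Origin at the centre of its underside.
- espresso_cup: Blue-grey espresso cup, 60x90x52 mm high; a bystander, loose. Origin at the centre of its underside.
- timer: Round grey and white kitchen timer, 62 mm across, 57 mm high; a bystander, loose. Origin at the centre of its underside.
- capsule_1: Small coffee capsule, 37 mm across, 28 mm high; a bystander, loose. Origin at the centre of its underside.
- teaspoon: Steel teaspoon lying flat, 130x27x11 mm; a bystander, loose. Origin at the centre of its underside.
- salt_shaker: Glass shaker with a metal cap, 44 mm across, 90 mm high; a bystander, loose. Origin at the centre of its underside.
- pepper_shaker: A second such shaker, 44 mm across, 90 mm high; a bystander, loose. Origin at the centre of its underside.
- tea_tin: Small round food tin, 58 mm across, 72 mm high; a bystander, loose. Origin at the centre of its underside.
Not all that is in view belongs to the job. Of the things that look like the card_stand, the larger one is meant.

How it is judged:
By the outcome, as a careful person would: the job done as asked, in the order asked, and still so for the second after the job is handed in, while the arm keeps its last pose, push and grip.
It also fails if it takes over 45 s, if anything falls off the work surface, if the arm or the gripper's body presses on something with over 40 N, if the wrist force passes 120 N, or if a joint passes its speed limit or range.

### The arm

A 7-joint arm with a two-finger parallel gripper is mounted at the origin on a cart in front of the work surface, level with it; the furniture and walls round the work are solid. World frame = base frame: x ahead of the robot, y to its left, z up, the work surface at z = 0. Lengths are in m, angles in rad, forces in N, time in s.
With the tool pointing down it reaches from about 0.425 to 0.875 m from the base axis. Payload 8.4 kg.
Tool frame: the origin (TCP) lies on the centre line of the jaws, within the pads' length; the fingertips stand 14 mm ahead of it and the grasp point (between the pads) lies 5 mm behind it; z points along the fingers, y is the line along which they close (so a half turn about z gives the same grasp; the last joint's range is limited). The gripper opens to 87 mm and grips with 3 to 60 N. Pads are 19 mm wide; open, the fingers measure 117 mm over their backs; the gripper's body (75 mm by 190 mm) begins 51 mm behind the grasp point.
Start: joints at [-1.411, 0.333, 0.04, 1.465, -0.013, 1.343, -0.059], TCP at [0.166, 0.628, 0.237] pointing down, gripper open.
Joint ranges: [-2.58, 2.58], [-0.38, 2.09], [-1.3, 1.39], [0.25, 2.4], [-1.5, 4.64], [0.08, 2.09], [-2.65, 2.65]. Speed limits (rad/s): [2.22, 2.22, 2.79, 2.79, 3.14, 3.14, 3.14].

### API

Orientations are given as a unit quaternion [w, x, y, z].
In Python, from cell import * gives the robot as it stands.
- The arm moves only by the shell command python3 -m crank 'ROWS' [OPENING] [FORCE]. ROWS is JSON, a list of rows, each an object with "offset": the shift along the tool's x, y, z in mm, a list of three; "twist": the turn about the tool's z in degrees. In form: [{"offset": [dx, dy, dz], "twist": twist}, ...]. A call has 1 to 8 rows; each row shifts and turns the commanded pose from where the row before left it, along the tool's axes as they then stand; what a row does not reach is not made up. A row lasts 1/8 s, in which the tool goes at most 62.5 mm and 10.7 degrees, less where a joint would pass 70% of its speed; a pose out of reach is approached as far as the arm can. A call is refused whole if a number of a shift passes 62.5 or a number of a turn 10.7, either way. A call with a gripper value outside its range is refused whole. OPENING is the closure in counts, from 0 (fully open) to 255 (shut), set as the call begins (- or left out, the last holds). The fingers move at their own pace and stop on an object; FORCE is the grip in N (left out, the last holds). Time passes only in rows, so rows that do not move let the fingers close. It gives the time, the measured TCP pose, the force, the opening and the grip force at its end, in the units of the state.
- state(): the state, without advancing time (a new reading comes with each control period).
- get_image(name): name is "side" or "top" or "wrist"; returns the picture (400x640x3 uint8, blue, green, red); there is no depth.
- camera_info(name): a dict with "intrinsics" (3x3 intrinsics, pixels), "k1" (the pictures are not rectified: a ray, as slopes to the right and down, at radius r is drawn at 1 + k1 r^2 times it, then the intrinsics apply), "R" (3x3) and "t" (3): a world point X has camera coordinates R X + t; the wrist camera has in their place "tool_from_camera" (4x4, takes a point from camera to tool coordinates, whose origin is the TCP and whose axes are the flange's). Camera axes: x right, y down, z forward; pixel columns grow to the right and rows downward; lengths in m; the calibration is good to about 2 mm. A picture is of the moment at which its call begins: read the wrist's pose just before it. camera_info takes no time and is no camera call.
- close_job(): hands the job in; it is judged then, once.
The state is a dict: "clock": time; "q": joint angles; "joint_vel": joint speeds; "joint_efforts": joint torques, N m; "position": TCP position; "ee_rot": TCP orientation; "wrist_force": force on the tool from outside, world axes, zero at the start; "wrist_torque": the same for the moment, N m; "width": finger opening in m; "grip_force": force on a finger pad.
Only numpy, scipy, OpenCV 4.12 (cv2) and the standard library are available. Lean on these libraries where they do the work, as an engineer would, in place of code of your own. Each camera call takes 0.05 s, during which the arm holds its last target. There are 200 camera calls.

## Working session

There is one attempt and no reset: what is moved stays moved. The work goes in short steps, Python scripts to look and compute and a shell command to move; the robot and the scene stay as the last step left them, time stands still between calls to the robot, and variables do not carry over. Pictures are saved under pics/ and viewed, at most 10 in all, crops included, and the job is handed in when it is done.

```bash
ls; mkdir -p pics; python3 - <<'E'
from cell import *
import cv2, numpy as np
s=state();print({k:np.round(v,3).tolist() for k,v in s.items()})
for n in ["top","side","wrist"]:
    cv2.imwrite(f"pics/{n}0.png",get_image(n)); c=camera_info(n); print(n,{k:np.round(v,4).tolist() for k,v in c.items()})
E
```

```text
pics
{'clock': 0.0, 'q': [-1.411, 0.334, 0.04, 1.466, -0.013, 1.343, -0.059], 'joint_vel': [0.001, -0.001, 0.0, -0.001, 0.002, -0.0, 0.001], 'joint_efforts': [0.0, -65.636, 1.335, -40.381, -0.06, 0.045, 0.0], 'position': [0.166, 0.628, 0.236], 'ee_rot': [-0.0, 0.129, 0.992, -0.001], 'wrist_force': [-0.003, -0.078, 0.376], 'wrist_torque': [-0.009, 0.039, -0.012], 'grip_force': 0.0, 'width': 0.087}
top {'intrinsics': [[458.8773, 0.0, 315.0317], [0.0, 458.8773, 193.767], [0.0, 0.0, 1.0]], 'k1': 0.0217, 'R': [[-0.0303, -0.9995, 0.0023], [-0.9957, 0.0299, -0.0879], [0.0878, -0.005, -0.9961]], 't': [0.0028, 0.5165, 1.2999]}
side {'intrinsics': [[428.2751, 0.0, 318.6212], [0.0, 428.2751, 200.74], [0.0, 0.0, 1.0]], 'k1': -0.1177, 'R': [[-0.9365, 0.3505, 0.0085], [0.1681, 0.4702, -0.8664], [-0.3076, -0.81, -0.4993]], 't': [0.507, -0.0122, 1.3289]}
wrist {'intrinsics': [[318.0139, 0.0, 315.6724], [0.0, 318.0139, 198.7798], [0.0, 0.0, 1.0]], 'k1': -0.0074, 'tool_from_camera': [[-0.0001, -0.9554, -0.2953, 0.0813], [1.0, -0.0, -0.0002, 0.0002], [0.0002, -0.2953, 0.9554, -0.1473], [0.0, 0.0, 0.0, 1.0]]}
```

View pics/top0.png

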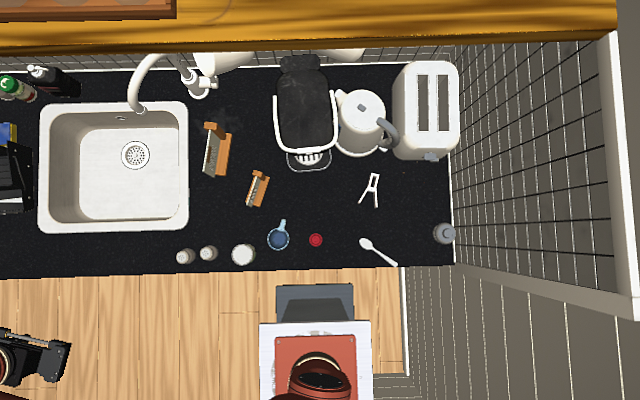

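View pics/side0.png

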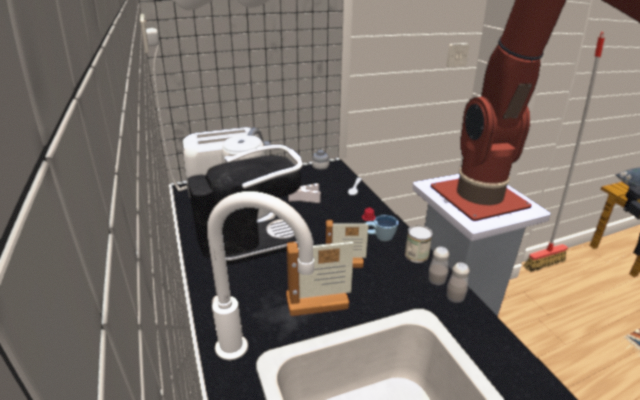

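The clip is at about (371,190) in the top view, handles toward the robot and lips away. The larger stand is at about (214,150), with its post on the far side and its free edge toward the robot. I'll enlarge both.

```bash
cat > h.py <<'E'
from cell import *
import cv2, numpy as np
from scipy.spatial.transform import Rotation as Ro
def cam(n,s=None):
    c=camera_info(n);K=np.array(c["intrinsics"]);k=c["k1"]
    if n=="wrist":
        q=s["ee_rot"];T=np.eye(4);T[:3,:3]=Ro.from_quat([q[1],q[2],q[3],q[0]]).as_matrix();T[:3,3]=s["position"]
        W=np.linalg.inv(T@np.array(c["tool_from_camera"]));R,t=W[:3,:3],W[:3,3]
    else: R,t=np.array(c["R"]),np.array(c["t"])
    return K,k,R,t
def ray(n,uv,s=None):
    K,k,R,t=cam(n,s);d=np.linalg.solve(K,[uv[0],uv[1],1]);p=d[:2].copy()
    for _ in range(20): p=d[:2]/(1+k*(p@p))
    v=R.T@np.array([p[0],p[1],1]);return -R.T@t,v/np.linalg.norm(v)
def onz(n,uv,z,s=None):
    o,v=ray(n,uv,s);return o+v*(z-o[2])/v[2]
def proj(n,X,s=None):
    K,k,R,t=cam(n,s);c=R@np.array(X)+t;p=c[:2]/c[2];p=p*(1+k*(p@p));return (K@[*p,1])[:2]
def two(n1,a,n2,b,s1=None,s2=None):
    o1,v1=ray(n1,a,s1);o2,v2=ray(n2,b,s2)
    m=np.linalg.lstsq(np.c_[v1,-v2],o2-o1,rcond=None)[0];p,q=o1+m[0]*v1,o2+m[1]*v2
    return (p+q)/2,np.linalg.norm(p-q)
E
python3 - <<'E'
from h import *
t=cv2.imread("pics/top0.png");s=cv2.imread("pics/side0.png")
a=cv2.resize(t[160:220,340:400],None,fx=5,fy=5);b=cv2.resize(t[110:190,190:270],None,fx=5,fy=5)
c=cv2.resize(s[210:330,260:380],None,fx=4,fy=4)
im=np.zeros((600,800,3),np.uint8);im[:300,:300]=a;im[:400,320:720]=b
cv2.imwrite("pics/crop1.png",im[:410])
g=t[160:220,340:400].min(2)>130
n,l,st,ce=cv2.connectedComponentsWithStats(g.astype(np.uint8));print(st,ce+[340,160])
for uv in [(363,203),(376,206),(376,174),(371,190)]: print(uv,onz("top",uv,0.036).round(3))
E
```

```text
[[   0    0   60   60 3404]
 [  18   13   22   34  196]] [[369.3886604  189.58989424]
 [371.43367347 187.93877551]]
(363, 203) [ 0.485 -0.148  0.036]
(376, 206) [ 0.475 -0.185  0.036]
(376, 174) [ 0.567 -0.189  0.036]
(371, 190) [ 0.521 -0.173  0.036]
```

View pics/crop1.png

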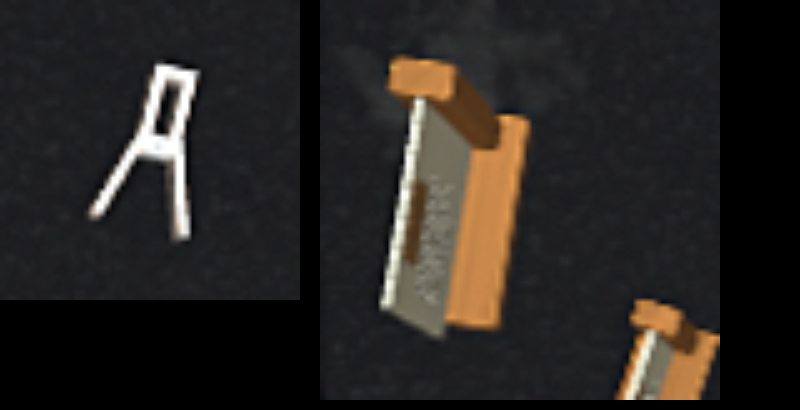

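The crop shows the clip's handle ends at about (358.8,203) and (376.4,207.6), its pin at (371.6,189.4) and its lips at (375.4,174). The top of the card's free edge is at (203.2,171.2), the foot of that edge at (214.6,177.4), and the rear of its top at (210,129.4).

```bash
python3 - <<'E'
from h import *
hl,hr,pin,lip=[onz("top",uv,0.034)[:2] for uv in [(358.8,203),(376.4,207.6),(371.6,189.4),(375.4,174)]]
print(hl,hr,pin,lip,"handle span",np.linalg.norm(hl-hr),"len",np.linalg.norm(lip-(hl+hr)/2))
d=lip-(hl+hr)/2;print("clip yaw",np.degrees(np.arctan2(d[1],d[0])))
f=onz("top",(203.2,171.2),0.152);r=onz("top",(210,129.4),0.152);b=onz("top",(214.6,177.4),0.022)
print(f,r,b);d=r-f;print("card yaw",np.degrees(np.arctan2(d[1],d[0])),np.linalg.norm(d))
for n,X in [("f",f),("b",b)]: print(proj("side",X))
E
```

```text
[ 0.48515551 -0.13668622] [ 0.47052342 -0.18630049] [ 0.52300779 -0.17477696] [ 0.56702651 -0.18748507] handle span 0.05172691870622714 len 0.09289724699789162
clip yaw -16.247666418825787
[0.57270649 0.27741741 0.152     ] [0.68287746 0.25852608 0.152     ] [0.57255464 0.27579474 0.022     ]
card yaw -9.730041254999692 0.11177891518467335
[353.31326   242.3026532]
[349.97004977 290.99244598]
```

The card agrees in the two views and has the right length. The handles' yaw is close to the tool's present yaw. I'll arc over to above the clip.

```bash
python3 -m crank '[{"offset":[-43,-37.5,0],"twist":0},{"offset":[-43,-37.5,0],"twist":0},{"offset":[-43,-37.5,0],"twist":0},{"offset":[-43,-37.5,0],"twist":0},{"offset":[-43,-37.5,0],"twist":0},{"offset":[-43,-37.5,0],"twist":0},{"offset":[-43,-37.5,0],"twist":0},{"offset":[-43,-37.5,0],"twist":0}]' 0 25
python3 -m crank '[{"offset":[-21,-48,0],"twist":0},{"offset":[-21,-48,0],"twist":0},{"offset":[-21,-48,0],"twist":0},{"offset":[-21,-48,0],"twist":0},{"offset":[-21,-48,0],"twist":0},{"offset":[-21,-48,0],"twist":0},{"offset":[-21,-48,0],"twist":0},{"offset":[-21,-48,0],"twist":0}]'
python3 -m crank '[{"offset":[0,0,0],"twist":0},{"offset":[0,0,0],"twist":0}]'
python3 - <<'E'
from h import *
s=state();print({k:np.round(s[k],3).tolist() for k in("clock","q","position","ee_rot","wrist_force")})
im=get_image("wrist");cv2.imwrite("pics/w1.png",im)
E
```

```text
clock: 1.15
position: [0.4228, 0.2485, 0.2366]
ee_rot: [-0.0, 0.129, 0.992, 0.0]
wrist_force: [1.0, 0.1, -0.4]
width: 0.0873
grip_force: 0.0
clock: 2.15
position: [0.4862, -0.1655, 0.2367]
ee_rot: [0.0, 0.129, 0.992, 0.0]
wrist_force: [-0.5, 0.9, -0.1]
width: 0.0871
grip_force: 0.0
clock: 2.4
position: [0.4861, -0.1634, 0.2363]
ee_rot: [-0.0, 0.129, 0.992, 0.0]
wrist_force: [-0.1, 0.1, 0.3]
width: 0.0871
grip_force: 0.0
{'clock': 2.4, 'q': [-0.578, 0.04, 0.851, 1.827, -0.031, 1.289, 1.593], 'position': [0.486, -0.163, 0.236], 'ee_rot': [-0.0, 0.129, 0.992, 0.0], 'wrist_force': [-0.132, 0.059, 0.257]}
```

View pics/w1.png

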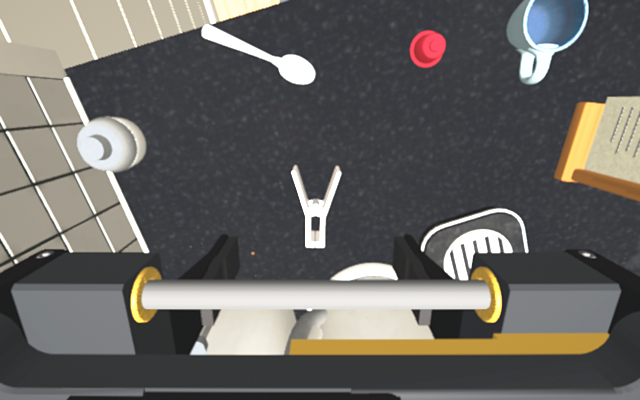

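The wrist view shows the clip upright in the picture, with its handle ends at about (294,168) and (338,168), its pin at (316,204) and its lips at (315,247).

```bash
python3 - <<'E'
from h import *
s=state();P=np.array(s["position"]);im=cv2.imread("pics/w1.png")
g=(im[155:256,280:350].min(2)>110).astype(np.uint8)
n,l,st,ce=cv2.connectedComponentsWithStats(g);k=1+st[1:,4].argmax();ys,xs=np.where(l==k);ys+=155;xs+=280
ends=[]
for m in (xs<305)&(ys<173),(xs>326)&(ys<173),(ys>240): 
    ends.append((xs[m].mean(),ys[m].mean()))
print(ends,xs.min(),xs.max(),ys.min(),ys.max())
ends.append((315.5,203))
W=[onz("wrist",e,0.034,s)[:2] for e in ends];a,b,lp,pin=W
print(np.round(W,4),np.linalg.norm(a-b),np.linalg.norm(lp-(a+b)/2))
d=lp-(a+b)/2;d/=np.linalg.norm(d);print("yaw",np.degrees(np.arctan2(d[1],d[0])))
for src in ((pin-.038*d),(lp-.079*d)): # handle mid
  D=src-P[:2];print(src,"tool dx,dy mm",1000*D@[-.9667,.2559],1000*D@[.2559,.9667])
E
```

```text
[(np.float64(294.84), np.float64(169.18)), (np.float64(336.8), np.float64(169.42222222222222)), (np.float64(315.10828025477707), np.float64(244.2611464968153))] 291 341 165 248
[[ 0.4726 -0.1831]
 [ 0.4848 -0.1378]
 [ 0.5673 -0.1846]
 [ 0.5169 -0.1709]] 0.04694367879257926 0.09181519023145618
yaw -15.287386304665477
[ 0.48024838 -0.16084495] tool dx,dy mm 6.239583740240406 0.3322820086740257
[ 0.4910518  -0.16379621] tool dx,dy mm -4.95931010634945 0.24389272229350248
```

Both estimates agree within a few mm: shift about −2 mm in x, nothing in y, yaw fits. I'll go down and squeeze.

```bash
python3 -m crank '[{"offset":[-2,0,45],"twist":0},{"offset":[0,0,50],"twist":0},{"offset":[0,0,50],"twist":0},{"offset":[0,0,40],"twist":0},{"offset":[0,0,20],"twist":0},{"offset":[0,0,14],"twist":0},{"offset":[0,0,0],"twist":0},{"offset":[0,0,0],"twist":0}]' 0
python3 -m crank '[{"offset":[0,0,0],"twist":0},{"offset":[0,0,0],"twist":0},{"offset":[0,0,0],"twist":0},{"offset":[0,0,0],"twist":0},{"offset":[0,0,0],"twist":0},{"offset":[0,0,0],"twist":0},{"offset":[0,0,0],"twist":0},{"offset":[0,0,0],"twist":0}]' 255 25
```

```text
clock: 3.45
position: [0.4889, -0.1643, 0.0184]
ee_rot: [0.001, 0.129, 0.992, 0.0]
wrist_force: [1.1, 0.4, 0.0]
width: 0.0872
grip_force: 0.0
clock: 4.45
position: [0.4883, -0.1644, 0.0176]
ee_rot: [0.0, 0.129, 0.992, 0.0]
wrist_force: [-0.5, 1.1, 1.9]
width: 0.0255
grip_force: 25.0
```

The grip holds at a width of 25.5 mm and 25 N, so the clip is at its stop. I'll lift and carry it in front of the machine to a point ahead of the card's edge.

```bash
python3 -m crank '[{"offset":[0,0,-20],"twist":0},{"offset":[0,0,-45],"twist":0},{"offset":[0,0,-55],"twist":0},{"offset":[0,0,-55],"twist":0},{"offset":[0,0,-40],"twist":0},{"offset":[5,12,-17],"twist":0},{"offset":[13,37,0],"twist":0},{"offset":[17,48,0],"twist":0}]'
python3 -m crank '[{"offset":[17,48,0],"twist":0},{"offset":[17,48,0],"twist":0},{"offset":[17,48,0],"twist":0},{"offset":[17,48,0],"twist":0},{"offset":[17,48,0],"twist":0},{"offset":[17,48,0],"twist":0},{"offset":[13,37,0],"twist":0},{"offset":[4,13,0],"twist":-2.5}]'
python3 -m crank '[{"offset":[0,0,0],"twist":-2.5},{"offset":[0,0,0],"twist":0},{"offset":[0,0,0],"twist":0}]'
python3 - <<'E'
from h import *
s=state();print({k:np.round(s[k],4).tolist() for k in("clock","q","position","ee_rot","wrist_force","grip_force","width")})
cv2.imwrite("pics/w2.png",get_image("wrist"));cv2.imwrite("pics/t2.png",get_image("top"))
E
```

```text
clock: 5.45
position: [0.4788, -0.0623, 0.2509]
ee_rot: [0.001, 0.131, 0.991, 0.0]
wrist_force: [1.5, 0.2, -0.4]
width: 0.0252
grip_force: 25.0
clock: 6.45
position: [0.4499, 0.2974, 0.2503]
ee_rot: [0.0, 0.105, 0.994, -0.0]
wrist_force: [0.9, -0.0, -0.0]
width: 0.0253
grip_force: 25.0
clock: 6.82
position: [0.451, 0.2945, 0.2501]
ee_rot: [0.0, 0.087, 0.996, 0.0]
wrist_force: [0.1, 0.5, -0.1]
width: 0.0255
grip_force: 25.0
{'clock': 6.825, 'q': [-1.0489, 0.0942, 0.4181, 1.7359, -0.0393, 1.3193, 0.7745], 'position': [0.451, 0.2945, 0.2501], 'ee_rot': [0.0002, 0.0867, 0.9962, 0.0001], 'wrist_force': [0.0767, 0.4814, -0.1282], 'grip_force': 24.9996, 'width': 0.0255}
```

View pics/w2.png

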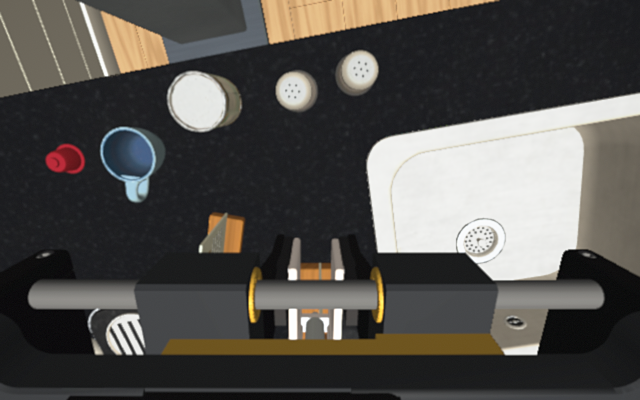

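The clip sits squarely between the fingers, with the card and its foot visible between the handles near (318,270). I'll enlarge that, along with the top view.

```bash
python3 - <<'E'
from h import *
w=cv2.imread("pics/w2.png");t=cv2.imread("pics/t2.png")
a=cv2.resize(w[225:345,265:365],None,fx=4,fy=4,interpolation=cv2.INTER_NEAREST);b=cv2.resize(t[120:220,165:255],None,fx=4,fy=4,interpolation=cv2.INTER_NEAREST)
im=np.zeros((480,780,3),np.uint8);im[:,:400]=a;im[:400,410:770]=b;cv2.imwrite("pics/crop2.png",im)
E
```

```text
(no output)
```

View pics/crop2.png

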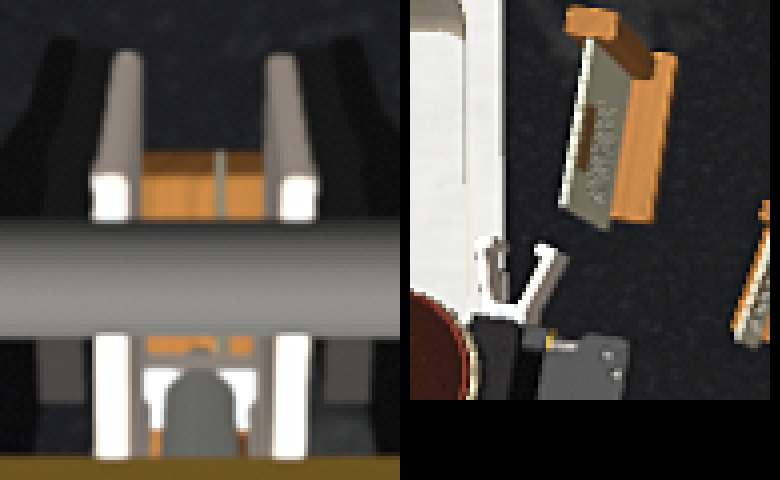

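The top view shows the open lips at about (183.8,180) and (198.3,181.8). The wrist view shows the card's free edge running from about (320.2,262.5) at its foot to (319.5,311).

```bash
python3 - <<'E'
from h import *
s=state();P=np.array(s["position"]);R=Ro.from_quat(np.roll(s["ee_rot"],-1)).as_matrix()
e=onz("wrist",(320.2,262.5),.022,s);print("edge from wrist",e)
E=np.array([.5727,.2765,.09])
L=[onz("top",u,.2685) for u in((183.8,180),(198.3,181.8))];print(L,"mid lip",(L[0]+L[1])/2,np.linalg.norm(L[0]-L[1]))
exp=P-R[:,0]*.081;print("expected lip",exp)
x=np.array([.9857,-.1685,0])
for q in (E,e):
  print("tool-frame shift to final (mm)",(1000*R.T@(q+.015*x-exp)).round(1))
print("lip meas in tool",(1000*R.T@((L[0]+L[1])/2-P)).round(1))
E
```

```text
edge from wrist [0.57266965 0.27983095 0.022     ]
[array([0.53631501, 0.29513221, 0.2685    ]), array([0.53106069, 0.26129734, 0.2685    ])] mid lip [0.53368785 0.27821478 0.2685    ] 0.03424041947877722
expected lip [0.53063722 0.28096516 0.24988358]
tool-frame shift to final (mm) [-57.2   2.9 159.9]
tool-frame shift to final (mm) [-56.5   6.1 227.9]
lip meas in tool [-84.5  -2.2 -18.6]
```

The cameras agree within about 1 mm on the relative shift: 5 mm in tool y, −57 mm in x and 161 mm down. I'll go down first, then forward.

```bash
python3 -m crank '[{"offset":[0,5,25],"twist":0},{"offset":[0,0,45],"twist":0},{"offset":[0,0,45],"twist":0},{"offset":[0,0,30],"twist":0},{"offset":[0,0,16],"twist":0},{"offset":[0,0,0],"twist":0},{"offset":[0,0,0],"twist":0}]'
python3 - <<'E'
from h import *
s=state();print({k:np.round(s[k],4).tolist() for k in("clock","position","ee_rot","wrist_force","grip_force","width")})
w,t,d=get_image("wrist"),get_image("top"),get_image("side")
im=np.zeros((560,790,3),np.uint8)
f=lambda a,k:cv2.resize(a,None,fx=k,fy=k,interpolation=cv2.INTER_CUBIC)
im[:480,:400]=f(w[225:345,265:365],4);im[:300,410:770]=f(t[130:230,165:285],3);im[300:555,410:785]=f(d[210:312,290:440],2.5)
cv2.imwrite("pics/c3.png",im)
E
```

```text
clock: 7.8
position: [0.4523, 0.3009, 0.0899]
ee_rot: [0.001, 0.086, 0.996, 0.001]
wrist_force: [0.2, 0.6, -0.9]
width: 0.0252
grip_force: 25.0
{'clock': 7.8, 'position': [0.4523, 0.3009, 0.0899], 'ee_rot': [0.0007, 0.0858, 0.9963, 0.0007], 'wrist_force': [0.2297, 0.5885, -0.8551], 'grip_force': 24.9997, 'width': 0.0252}
```

View pics/c3.png

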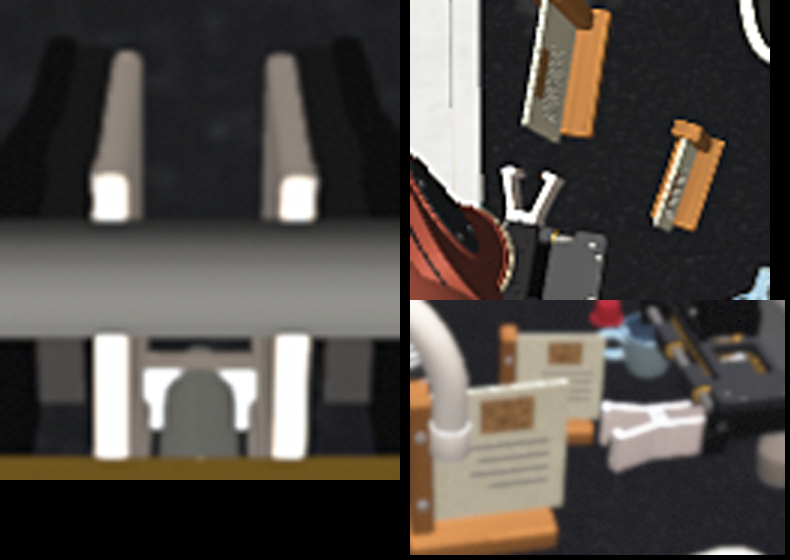

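The top view puts the lip tips at about (197.7,187.3) and (213.7,189.3). The side view shows the clip half-way up the card, in front of its edge and clear of it.

```bash
python3 - <<'E'
from h import *
s=state();P=np.array(s["position"]);R=Ro.from_quat(np.roll(s["ee_rot"],-1)).as_matrix();print(P)
L=[onz("top",u,.108) for u in((197.7,187.3),(213.7,189.3))];m=(L[0]+L[1])/2
print("lip meas in tool",(1000*R.T@(m-P)).round(1))
E=np.array([.5727,.2765,.09]);print("edge in tool",(1000*R.T@(E-P)).round(1), "edge from wrist",(1000*R.T@([.5727,.2798,.09]-P)).round(1))
E
```

```text
[0.45210999 0.30087884 0.08973762]
lip meas in tool [-82.5  -5.2 -18.2]
edge in tool [-1.23e+02 -3.40e+00 -1.00e-01] edge from wrist [-1.224e+02 -2.000e-01 -1.000e-01]
```

The lateral error is within about 2 mm of the 11 mm clearance. Forward 57 mm, gently.

```bash
python3 -m crank '[{"offset":[-8,0,0],"twist":0},{"offset":[-12,0,0],"twist":0},{"offset":[-12,0,0],"twist":0},{"offset":[-12,0,0],"twist":0},{"offset":[-9,0,0],"twist":0},{"offset":[-4,0,0],"twist":0},{"offset":[0,0,0],"twist":0},{"offset":[0,0,0],"twist":0}]'
python3 - <<'E'
from h import *
s=state();print({k:np.round(s[k],4).tolist() for k in("clock","position","ee_rot","wrist_force","grip_force","width")})
P=np.array(s["position"]);R=Ro.from_quat(np.roll(s["ee_rot"],-1)).as_matrix()
print("edge in tool",(1000*R.T@([.5727,.2765,.09]-P)).round(1))
t,d=get_image("top"),get_image("side")
f=lambda a,k:cv2.resize(a,None,fx=k,fy=k,interpolation=cv2.INTER_CUBIC)
im=np.zeros((480,790,3),np.uint8)
im[:420,:360]=f(t[140:210,180:240],6);im[:480,370:790]=f(d[215:311,310:394],5)
cv2.imwrite("pics/c4.png",im)
E
```

```text
clock: 8.95
position: [0.5073, 0.2908, 0.0885]
ee_rot: [-0.0, 0.085, 0.996, -0.0]
wrist_force: [-0.9, 0.4, -0.5]
width: 0.0251
grip_force: 25.0
{'clock': 8.95, 'position': [0.5073, 0.2908, 0.0885], 'ee_rot': [-0.0002, 0.0855, 0.9963, -0.0], 'wrist_force': [-0.9215, 0.379, -0.5431], 'grip_force': 24.9998, 'width': 0.0251}
edge in tool [-66.9  -3.   -1.5]
```

View pics/c4.png

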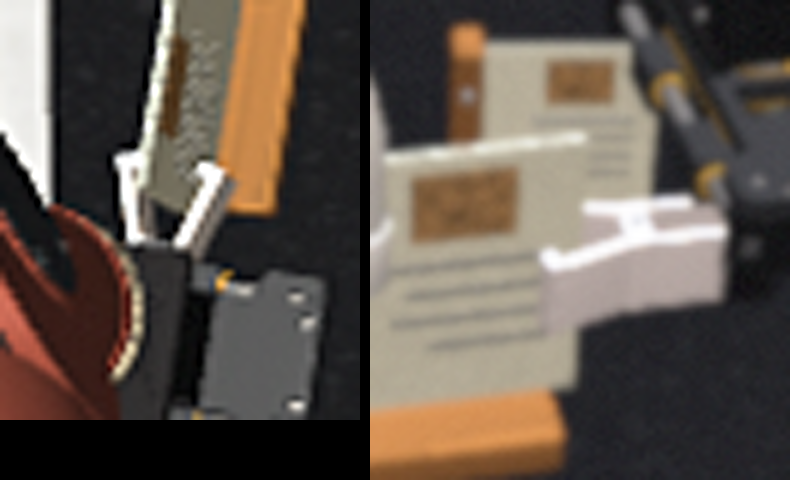

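The jaws straddle the card: lips about 14 mm past the edge, at mid height, no contact force, grip 25 N. The top view puts the card about 2 mm to the left of centre, so I'll centre it and hand in.

```bash
python3 -m crank '[{"offset":[0,2,-1],"twist":0},{"offset":[0,0,0],"twist":0},{"offset":[0,0,0],"twist":0},{"offset":[0,0,0],"twist":0}]'
python3 -c "
from cell import *
print(close_job())"
```

```text
clock: 9.55
position: [0.508, 0.2926, 0.0895]
ee_rot: [0.0, 0.086, 0.996, -0.0]
wrist_force: [0.1, -0.1, -1.0]
width: 0.0255
grip_force: 25.0
the job is handed in; nothing more can be done
None
```

I handed the job in with the clip squeezed wide open at 25 N around the card's free edge, about half-way up; by my measurements the lips are about 14 mm past the edge, one jaw on each side, with no sign of touching the card.

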